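# Close the sprung end joint of a stretcher frame and hold it shut

### The arm

A 6-joint arm with a two-finger parallel gripper is mounted at the origin on the work surface. World frame = base frame: x ahead of the robot, y to its left, z up, the work surface at z = 0. Lengths are in m, angles in rad, forces in N, time in s.
With the tool pointing down it reaches from about 0.425 to 0.95 m from the base axis. Payload 3.5 kg.
Tool frame: the origin (TCP) lies on the mounting face of the last link; the fingertips stand 173 mm ahead of it and the grasp point (between the pads) lies ctrl.hold_point_z ahead of it (ctrl.hold_point_z is the distance from the TCP to the grasp point, in m); z points along the fingers, y is the line along which they close (so a half turn about z gives the same grasp; the last joint's range is limited). The gripper opens to 85 mm and grips with 20 to 120 N. Pads are 22 mm wide; open, the fingers measure 114 mm over their backs; the gripper's body (76 mm by 85 mm) begins 54 mm behind the grasp point. The pads swing forward as they close: fully open they stand 13 mm farther back than shut.
Start: joints at [0.952, 0.286, 1.577, -0, 1.279, -0.15], TCP at [0.305, 0.602, 0.405] pointing down, gripper open.
Joint ranges: [-2.77, 2.77], [-0.9, 2.22], [0.21, 2.48], [-1.53, 4.67], [0.24, 2.81], [-2.84, 2.84]. Speed limits (rad/s): [2.79, 2.79, 3.14, 3.14, 3.14, 3.14].

### API

Orientations are given as a 3x3 rotation matrix whose columns are the frame's x, y, z axes.
In Python, from rig import ctrl gives the robot as it stands.
- The arm moves only by the tool play_rows, never from a script. Its argument "moves" is a list of rows, each an object with "translation": the shift along the tool's x, y, z scaled (see below), a list of three; "dr": the turn, a rotation vector about the tool's x, y, z scaled (see below), a list of three; "fingers": the closure, from 0 (fully open) to 1 (shut). A call has 1 to 8 rows; each row is the pose to reach, as a shift and turn from the pose commanded when the call began, along the tool's axes at that moment, turning the shorter way round; what a row does not reach only later rows make up. The controller multiplies each number of a shift by 0.15 m and each number of a turn by 360 degrees. A row lasts 1/10 s, in which the tool goes at most 50 mm and 8.59 degrees, less where a joint would pass 70% of its speed; a pose out of reach is approached as far as the arm can. A call with a number of a shift or a turn outside -1 to 1 is refused whole. A call with a gripper value outside its range is refused whole. The fingers move at their own pace and stop on an object; "grip_force" is the grip in N (left out, the last holds). Time passes only in rows, so rows that repeat a pose let the fingers close. It gives the time, the measured TCP pose, the force, the opening and the grip force at its end, in the units of the state.
- ctrl.read_state(): the state, without advancing time (a new reading comes with each control period).
- ctrl.read_camera(name): name is "scene" or "top" or "wrist"; returns the picture (420x560x3 uint8, red, green, blue); there is no depth.
- ctrl.camera_info(name): a dict with "vertical_fov" (degrees; the focal length in pixels is half the picture's height over the tangent of half this angle, whatever the lens; pixels are square), "cx", "cy" (the principal point, pixels), "T" (4x4, takes a point from camera to world coordinates). Camera axes: x right, y down, z forward; pixel columns grow to the right and rows downward; lengths in m; the calibration is good to about 2 mm. A picture is of the moment at which its call begins: read the wrist's pose just before it. camera_info takes no time and is no camera call; for the wrist camera it gives the pose at the moment of the call.
- ctrl.job_done(): hands the job in; it is judged then, once.
Trained networks look in the newest picture that a camera, given by its name, has taken for a name from the list of things; names that differ only in an ending like _2 or _b are one class to them, and where a whole thing is asked for, a point or a joint stands for the part that bears it (a point fixed in the world has none). Each returns a list of dicts, best first, with "p" (0 to 1); they miss things now and then, are a little off and sometimes report something else, mostly with a low value. They report only what shows in the picture. A call takes as long as a camera call.
- ctrl.spot_in(target, camera): "extent" ([left, top, right, bottom] as shares, 0 to 1, of the picture: columns of its width, rows of its height, round what is visible of it).
- ctrl.outline_of(target, camera): "region" (420x560 bool, what is visible of it) and "extent" ([left, top, right, bottom] as shares, 0 to 1, of the picture: columns of its width, rows of its height, round what is visible of it).
- ctrl.tip_of(target, camera): "location" ([row, column] as shares, 0 to 1, of the picture: columns of its width, rows of its height: a listed point, or the origin of a listed thing).
The state is a dict: "t": time; "joints": joint angles; "joint_velocities": joint speeds; "joint_torque": joint torques, N m; "eef_pos": TCP position; "orientation": TCP orientation; "contact_force": force on the tool from outside, world axes, zero at the start; "ft_torque": the same for the moment, N m; "width": finger opening in m; "gripper_force": force on a finger pad.
Only numpy, scipy, OpenCV 4.12 (cv2) and the standard library are available. Lean on these libraries where they do the work, as an engineer would, in place of code of your own. Each camera call takes 0.05 s, during which the arm holds its last target. There are 200 camera calls.

### The job

First turn the revolving stand until its sprung catch clicks in with the open end of the small stretcher frame at the catch. Then take the loose end bar (the longer of the two loose bars), lay it on the stand across the open end with its ends level with the outer sides of the frame, press it against the two sprung tension pins until the joint is tight shut at both side bars, and finish still holding it pressed there so that I can screw on the corner plates. Press firmly but do not force it, and leave the spare bar, tape, screwdriver, jar, brush and tray where they are.

Things in the scene. Friction and masses are not known exactly. Their poses are not given: they have to be found in the camera images.
- stand: Revolving stand, fixed on the table: grey cast foot 210 mm across, column, and a round black-faced deck (296 mm across, top 60 mm above the table) that turns on it. Origin at table level on the turning axis, z up. On its own -x side stands the grey bracket (36 mm wide, 54 mm tall, 173 to 203 mm from the axis) of the sprung catch; its black knob (to 225 mm) need not be pulled.
- turntable (a joint): Angle of deck and frame, rad, positive anticlockwise from above. 0: open end at the catch, clicked in. Starts at 0.6 to 1.42: turn clockwise. Stays where left (0.1 N m friction). Near 0 the catch's nose rides over a steel rim lug (from 0.1 to 0.05 rad before; up to 0.5 N m), then draws the deck to 0 by itself from within 0.04 rad; pushed on, it would ride over a second lug 0.05 rad beyond.
- frame (a point): Three-sided frame of pale wood bars (40 wide, 20 mm high) clamped on the deck. Origin on the turning axis at the deck's top; x from the open to the closed end, z up. Side bars at y = 50..90 and -90..-50 mm, x = -80 (free ends, the end bar's hard stop) to 120 mm; closed end at x = 80..120. Bare deck inside, 100 x 160 mm. Cleats with wing nuts at x = 76..138, |y| < 45 mm, 45 mm high.
- pin_left (a joint): Sprung tension pin in the end of the side bar at frame y = +70 mm: steel, 10 mm thick, 14 mm head, along frame x, 10 mm above the deck. Value in m: 0 = sticks out 12 mm beyond the side bar's end (to frame x = -92 mm), grows as it is pushed in, 0.012 when the end bar sits on the side bar's end. Takes 2.5 N to start, 5.5 N at 12 mm.
- pin_right (a joint): The same sprung pin in the other side bar, at frame y = -70 mm; same values and forces.
- end_bar: Loose end bar of the frame: pale wood, 180 long, 40 wide, 20 mm high, lying flat, about 90 g, alike both ways round. Origin at the centre of its underside; y along it, x across. Its place in the frame's axes: x = -100 mm, y = 0, z = 0 (on the deck), length along the frame's y, one long edge on the ends of both side bars. It meets the pins at x = -112 mm.
- short_bar: Spare bar that does not belong to this frame, same look but only 130 mm long; bystander. Origin at the centre of its underside, y along it.
- tape: Roll of masking tape lying flat, 96 mm across, 25 mm high; bystander. Origin at the centre of its underside.
- screwdriver: Screwdriver lying on the table; bystander. Origin at its underside, x along it towards the tip.
- jar: Glass jar with a lid, 68 mm across, 95 mm tall; bystander. Origin at the centre of its underside.
- brush: Paint brush lying on the table; bystander. Origin at its underside, x along it.
- plate_tray: Small grey open tray, 110 by 85 mm, 28 mm high, with corner plates and screws; bystander. Origin at the centre of its underside.

How it is judged:
On the way, in this order (a step that is already met when the one before it is completed fails the run):
1. the stand is clicked in with the frame's open end at the catch (value of joint turntable between -0.05 and 0.05 rad), for 0.2 s.
2. the end bar is held up clear of the table (height (world z) of end_bar above 0.062 m and contact force between the fingers and end_bar above 1 N), for 0.1 s.
At the end, for the whole second after the job is handed in: Deck within 0.05 rad of the click; end bar flat on the deck (4 mm), ends level with the frame's sides within 5 mm, both pins pushed in 11 of their 12 mm or more, bar pressed on pins and side bars with over 14 N in all, gripper still pressing or holding it with over 5 N, at rest (all of step 1 and value of joint each of pin_left, pin_right above 0.011 m and contact force between end_bar and stand above 14 N and contact force between the fingers and end_bar above 5 N and y of end_bar in the frame of frame between -0.005 and 0.005 m and z of end_bar in the frame of frame between -0.002 and 0.004 m and angle between the y axis of end_bar and the y axis of frame, either way round below 0.03 rad and angle between end_bar's own z axis and vertical below 0.05 rad and linear speed of end_bar below 0.01 m/s); the arm keeps its last pose, push and grip.
It fails at once if the joint is forced: the end bar presses on the frame and its pins with more than 75 N (contact force between end_bar and stand above 75 N).
It fails at once if the spare bar, tape, screwdriver, jar, brush or tray is moved by more than 30 mm (distance of any of short_bar, tape, screwdriver, jar, brush, plate_tray from where it was at the start of the episode above 0.03 m).
It also fails if it takes over 67 s, if anything falls off the work surface, if the arm or the gripper's body presses on something with over 40 N, if the wrist force passes 120 N, or if a joint passes its speed limit or range.

## Working session

There is one attempt and no reset: what is moved stays moved. The work goes in short steps, Python scripts to look and compute and a tool call to move; the robot and the scene stay as the last step left them, time stands still between calls to the robot, and variables do not carry over. Pictures are saved under pics/ and viewed, at most 12 in all, crops included, and the job is handed in when it is done.

Besides the shell and the picture viewer there is one more tool, called by a JSON object that holds its "name" and its "arguments", one argument or row to a line. play_rows: Moves the arm, as the interface text tells. Shifts and turns lie within -1 to 1; 1 stands for 0.15 m of shift or 360 degrees of turn. Its arguments: {"type":"object","properties":{"moves":{"type":"array"},"grip_force":{"type":"number"}},"required":["moves"]}

```bash
mkdir -p pics; cat > h.py <<'E'
import numpy as np, cv2
from rig import ctrl
def K(n):
    c=ctrl.camera_info(n); f=210/np.tan(np.radians(c["vertical_fov"])/2); return f,c["cx"],c["cy"],np.array(c["T"])
def ray(n,u,v,z):
    f,cx,cy,T=K(n); d=T[:3,:3]@np.array([(u-cx)/f,(v-cy)/f,1]); o=T[:3,3]; return o+d*(z-o[2])/d[2]
def proj(n,p):
    f,cx,cy,T=K(n); q=T[:3,:3].T@(np.array(p)-T[:3,3]); return f*q[0]/q[2]+cx, f*q[1]/q[2]+cy
def save(n,name):
    im=ctrl.read_camera(n); cv2.imwrite("pics/"+name,im[:,:,::-1]); return im
E
python3 - <<'E'
from h import *
ims=[]
for n in ["top","scene"]:
    im=save(n,n+"0.png"); ims.append(im)
    print(n,[np.round(x,3) for x in K(n)])
    for t in ["stand","frame","end_bar","short_bar","tape","screwdriver","jar","brush","plate_tray","pin_left","pin_right"]:
        o=ctrl.spot_in(t,n)[:2]; p=ctrl.tip_of(t,n)[:2]
        r=[]
        for d in p:
            v,u=d["location"]; r.append((round(d["p"],2),int(u*560),int(v*420),np.round(ray(n,u*560,v*420,.06 if t in("frame",) else .07 if "pin" in t else 0)[:2],3).tolist()))
        print(t,[(round(d["p"],2),(np.array(d["extent"])*[560,420,560,420]).astype(int).tolist()) for d in o],r)
print(ctrl.hold_point_z, ctrl.read_state())
E
```

```text
top [np.float64(491.272), np.float64(280.362), np.float64(219.249), array([[-2.70e-02, -9.96e-01,  8.50e-02,  3.67e-01],
       [-1.00e+00,  2.60e-02, -9.00e-03, -1.00e-03],
       [ 7.00e-03, -8.50e-02, -9.96e-01,  1.58e+00],
       [ 0.00e+00,  0.00e+00,  0.00e+00,  1.00e+00]])]
stand [(0.56, [226, 144, 323, 269])] [(0.83, 273, 193, [0.584, 0.005])]
frame [(0.94, [225, 147, 320, 242]), (0.72, [177, 283, 211, 294])] [(0.97, 274, 192, [0.579, 0.002])]
end_bar [(0.67, [361, 207, 417, 232])] [(0.82, 386, 222, [0.482, -0.359]), (0.55, 274, 195, [0.579, 0.002])]
short_bar [(0.77, [134, 215, 177, 242])] [(0.81, 159, 228, [0.48, 0.373]), (0.6, 180, 145, [0.751, 0.304])]
tape [(0.76, [131, 169, 159, 201])] [(0.7, 146, 186, [0.62, 0.415])]
screwdriver [(0.59, [176, 282, 211, 293])] [(0.52, 178, 291, [0.279, 0.316]), (0.4, 144, 188, [0.613, 0.421])]
jar [(0.68, [163, 130, 187, 164]), (0.18, [226, 147, 322, 240])] [(0.74, 177, 148, [0.743, 0.313]), (0.4, 385, 220, [0.487, -0.354])]
brush [(0.72, [392, 133, 411, 194]), (0.26, [130, 170, 162, 199])] [(0.83, 403, 163, [0.674, -0.423])]
plate_tray [] [(0.72, 357, 278, [0.304, -0.256]), (0.64, 152, 229, [0.48, 0.395])]Traceback (most recent call last):
  File "<stdin>", line 7, in <module>
ValueError: it knows: brush, end_bar, frame, jar, plate_tray, screwdriver, short_bar, stand, tape
```

View pics/top0.png

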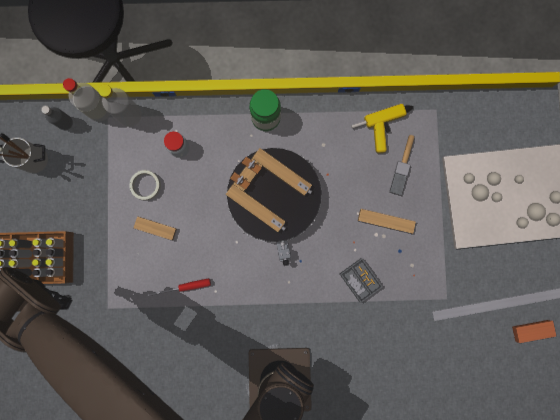

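The top view shows the stand at about (274,195) px and the catch bracket at (284,252). The frame's open end points down-right at about (297,208). The end bar is at (387,222), the spare bar at (155,229) and the tray at (361,280). Next I measure these precisely.

```bash
python3 - <<'E'
from h import *
im=save("top","top1.png"); s=save("scene","scene1.png")
print([np.round(x,3) for x in K("scene")])
c=cv2.resize(im[120:300,200:440],None,fx=3.3,fy=3.3,interpolation=cv2.INTER_CUBIC); cv2.imwrite("pics/crop1.png",c[:,:,::-1])
hsv=cv2.cvtColor(im,cv2.COLOR_RGB2HSV)
wood=cv2.inRange(hsv,(8,70,70),(25,255,255))
def comps(m,box):
    mm=np.zeros_like(m); x0,y0,x1,y1=box; mm[y0:y1,x0:x1]=m[y0:y1,x0:x1]; return mm
def rect(m,z):
    v,u=np.nonzero(m); P=np.array([ray("top",a,b,z)[:2] for a,b in zip(u,v)],np.float32); (c,s,a)=cv2.minAreaRect(P*1000); return np.round(c,1),np.round(s,1),round(a,1),len(u)
print("end",rect(comps(wood,(350,200,425,240)),.02)); print("short",rect(comps(wood,(125,205,185,250)),.02)); print("frame",rect(comps(wood,(215,140,330,245)),.08))
# deck circle
g=comps(cv2.inRange(hsv,(0,0,0),(180,255,62)),(218,138,332,248))|comps(wood,(215,140,330,245))
k=cv2.morphologyEx(g,cv2.MORPH_OPEN,np.ones((7,7)))
cn=max(cv2.findContours(k,0,1)[0],key=cv2.contourArea)[:,0]
P=np.array([ray("top",a,b,.06)[:2] for a,b in cn],np.float32)*1000
print("deck",cv2.minEnclosingCircle(P),cv2.fitEllipse(P))
st=ctrl.read_state(); print(ctrl.hold_point_z,st["eef_pos"],np.round(st["orientation"],3),st["width"])
E
```

```text
[np.float64(438.334), np.float64(280.508), np.float64(210.613), array([[ 0.838,  0.432, -0.334,  0.956],
       [ 0.546, -0.674,  0.498, -0.665],
       [-0.009, -0.6  , -0.8  ,  1.118],
       [ 0.   ,  0.   ,  0.   ,  1.   ]])]
end (array([ 485.6, -353.3]), array([181.5,  40. ]), 75.0, 710)
short (array([482.1, 385.6]), array([129.3,  39.3]), 71.2, 504)Traceback (most recent call last):
  File "<stdin>", line 11, in <module>
  File "<stdin>", line 10, in rect
  File "h.py", line 6, in ray
    f,cx,cy,T=K(n); d=T[:3,:3]@np.array([(u-cx)/f,(v-cy)/f,1]); o=T[:3,3]; return o+d*(z-o[2])/d[2]
              ~^^^
  File "h.py", line 4, in K
    c=ctrl.camera_info(n); f=210/np.tan(np.radians(c["vertical_fov"])/2); return f,c["cx"],c["cy"],np.array(c["T"])
ValueError: time passes only in moves, steps and waits
```

View pics/crop1.png

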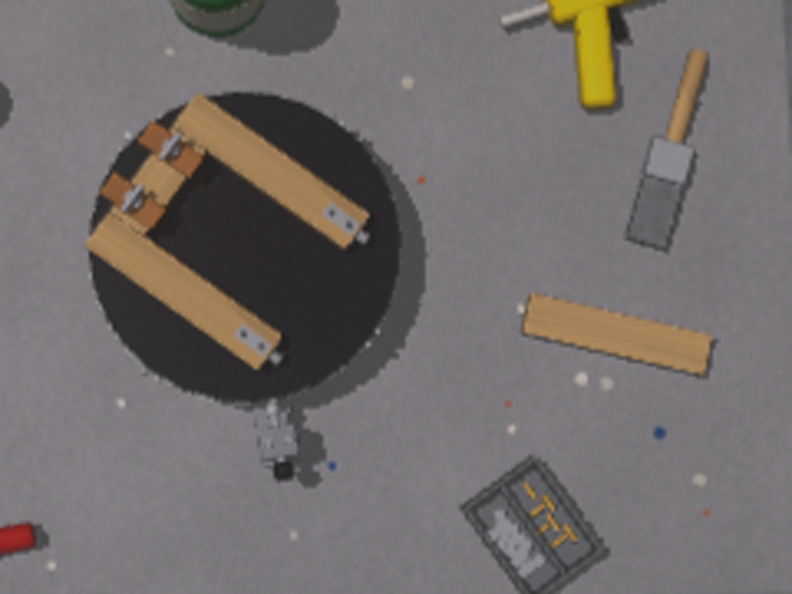

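View pics/scene1.png

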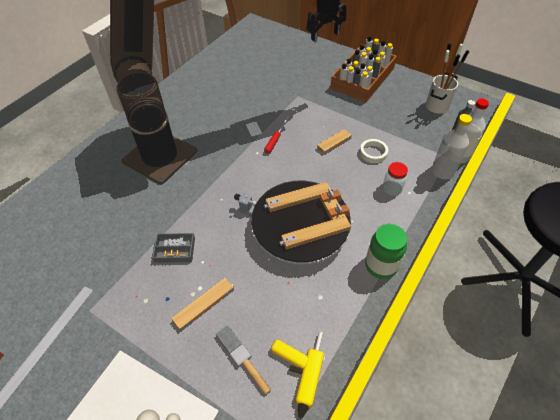

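The crop shows the frame with its pins at crop (362,236) and (276,356), and the catch bracket at (276,435) with its knob at (283,470). The scene view agrees and the stand is unobstructed. Now the numbers.

```bash
cat >> h.py <<'E'
_c={}
_K=K
def K(n):
    if n=="wrist": 
        if n not in _c: _c[n]=_K(n)
        return _c[n]
    if n not in _c: _c[n]=_K(n)
    return _c[n]
E
cat > fit.py <<'E'
from h import *
P0=cv2
im=cv2.imread("pics/top1.png")[:,:,::-1].copy()
hsv=cv2.cvtColor(im,cv2.COLOR_RGB2HSV)
# deck edge
m=np.zeros(im.shape[:2],np.uint8); m[138:248,218:332]=(hsv[138:248,218:332,2]<52)*255
m=cv2.morphologyEx(m,cv2.MORPH_OPEN,np.ones((3,3)))
hull=cv2.convexHull(np.argwhere(m)[:,::-1].astype(np.int32))[:,0]
P=np.array([ray("top",a,b,.06)[:2] for a,b in hull])
from scipy.optimize import least_squares
r=least_squares(lambda q:np.hypot(*(P-q[:2]).T)-.148,[.58,0],loss="soft_l1",f_scale=.002); C=r.x
print("deck centre",C,"res",np.std(r.fun))
cr=lambda x,y,z:ray("top",200+x/3.3,120+y/3.3,z)[:2]
b=cr(276,437,.054); k=cr(283,470,.045)
for p in (b,k): print("catch",p,np.hypot(*(p-C)),np.degrees(np.arctan2(*(C-p)[::-1])))
# pins, corners
pr,pl=cr(362,237,.07),cr(276,357,.07); print("pins",pl,pr,np.hypot(*(pl-pr)))
A=[cr(369,213,.08),cr(346,248,.08),cr(281,337,.08),cr(260,370,.08),cr(197,94,.08),cr(88,243,.08)]
T=[(-80,-90),(-80,-50),(-80,50),(-80,90),(120,-90),(120,90)]
T=np.array(T)/1e3; A=np.array(A)
f=lambda q:(A-q[:2]-T@np.array([[np.cos(q[2]),np.sin(q[2])],[-np.sin(q[2]),np.cos(q[2])]])).ravel()
r=least_squares(f,[*C,1]); print("frame",r.x,np.degrees(r.x[2]),np.round(r.fun*1e3,1))
E
python3 fit.py; python3 -c "
from h import *
s=ctrl.read_state(); print(ctrl.hold_point_z,s['t'],s['eef_pos'],np.round(s['orientation'],3).tolist(),s['width'],s['contact_force'])"
```

```text
deck centre [0.57661722 0.00424995] res 0.0012720344441355836
catch [ 0.39281253 -0.02239548] 0.18572598565495826 8.248478345944553
catch [ 0.3617407  -0.02828125] 0.21732509348978807 8.608909858720837
pins [ 0.46702551 -0.02419007] [ 0.57786978 -0.10804014] 0.13898664112422693
frame [0.57442758 0.00178843 0.92164908] 52.80660272395401 [ 1.2  1.8  0.6  0.1 -1.4  2.5  0.3 -1.4 -2.8  0.5  2.1 -3.5]
0.1547 1.1 [0.30493115 0.60218184 0.404724  ] [[-0.892, 0.452, 0.0], [0.452, 0.892, -0.0], [-0.0, -0.0, -1.0]] 0.08514193620572172 [ 0.26595186 -0.36967343  0.38891632]
```

{"name": "play_rows", "arguments": {
  "moves": [
    {"translation":[-0.276,-0.218,0],"dr":[0,0,0],"fingers":1},
    {"translation":[-0.55,-0.435,0],"dr":[0,0,0],"fingers":1},
    {"translation":[-0.827,-0.653,0],"dr":[0,0,0],"fingers":1},
    {"translation":[-0.827,-0.653,0],"dr":[0,0,0],"fingers":1}
  ]
}}

```text
t: 1.5
eef_pos: [0.373, 0.4554, 0.4047]
orientation: [[-0.89, 0.455, 0.0], [0.455, 0.89, -0.002], [-0.001, -0.001, -1.0]]
contact_force: [-0.1, -0.1, 0.5]
width: 0.028
gripper_force: 0.0
```

{"name": "play_rows", "arguments": {
  "moves": [
    {"translation":[-0.276,-0.218,0],"dr":[0,0,0],"fingers":1},
    {"translation":[-0.55,-0.435,0],"dr":[0,0,0],"fingers":1},
    {"translation":[-0.827,-0.653,0],"dr":[0,0,0],"fingers":1},
    {"translation":[-0.827,-0.653,0],"dr":[0,0,0],"fingers":1}
  ]
}}

```text
t: 1.9
eef_pos: [0.4393, 0.3122, 0.405]
orientation: [[-0.89, 0.456, 0.001], [0.456, 0.89, -0.001], [-0.001, -0.0, -1.0]]
contact_force: [-0.2, 1.1, -0.0]
width: 0.0003
gripper_force: 0.0
```

{"name": "play_rows", "arguments": {
  "moves": [
    {"translation":[-0.276,-0.218,0],"dr":[0,0,0],"fingers":1},
    {"translation":[-0.55,-0.435,0],"dr":[0,0,0],"fingers":1},
    {"translation":[-0.827,-0.653,0],"dr":[0,0,0],"fingers":1},
    {"translation":[-0.827,-0.653,0],"dr":[0,0,0],"fingers":1}
  ]
}}

```text
t: 2.3
eef_pos: [0.5058, 0.169, 0.4051]
orientation: [[-0.89, 0.456, 0.001], [0.456, 0.89, -0.001], [-0.002, 0.0, -1.0]]
contact_force: [-0.9, 0.5, -0.8]
width: 0.0002
gripper_force: 0.0
```

{"name": "play_rows", "arguments": {
  "moves": [
    {"translation":[-0.276,-0.218,0],"dr":[0,0,0],"fingers":1},
    {"translation":[-0.55,-0.435,0],"dr":[0,0,0],"fingers":1},
    {"translation":[-0.827,-0.653,0],"dr":[0,0,0],"fingers":1},
    {"translation":[-0.827,-0.653,0],"dr":[0,0,0],"fingers":1}
  ]
}}

```text
t: 2.7
eef_pos: [0.5722, 0.0258, 0.4049]
orientation: [[-0.89, 0.455, 0.001], [0.455, 0.89, -0.001], [-0.001, -0.0, -1.0]]
contact_force: [-0.1, 1.2, 1.0]
width: -0.0001
gripper_force: 0.0
```

{"name": "play_rows", "arguments": {
  "moves": [
    {"translation":[-0.4,-0.32,0],"dr":[0,0,0.01],"fingers":1},
    {"translation":[-0.8,-0.64,0],"dr":[0,0,0.02],"fingers":1},
    {"translation":[-0.8,-0.64,0.2],"dr":[0,0,0.0286],"fingers":1},
    {"translation":[-0.8,-0.64,0.5],"dr":[0,0,0.0286],"fingers":1},
    {"translation":[-0.8,-0.64,0.5],"dr":[0,0,0.0286],"fingers":1}
  ]
}}

```text
t: 3.2
eef_pos: [0.6328, -0.1108, 0.3216]
orientation: [[-0.796, 0.605, -0.014], [0.605, 0.796, 0.005], [0.014, -0.004, -1.0]]
contact_force: [-1.3, -0.1, -1.2]
width: -0.0002
gripper_force: 0.0
```

```bash
python3 - <<'E'
from h import *
save("wrist","w1.png")
s=ctrl.read_state(); print(s['eef_pos'],np.round(s['orientation'],3).tolist()); print([np.round(x,3).tolist() for x in K("wrist")])
E
```

```text
[ 0.63332636 -0.11003406  0.32474698] [[-0.797, 0.604, -0.01], [0.604, 0.797, 0.004], [0.01, -0.002, -1.0]]
[347.121, 276.991, 207.924, [[0.604, 0.77, 0.205, 0.579], [0.797, -0.583, -0.157, -0.068], [-0.002, 0.258, -0.966, 0.294], [0.0, 0.0, 0.0, 1.0]]]
```

View pics/w1.png

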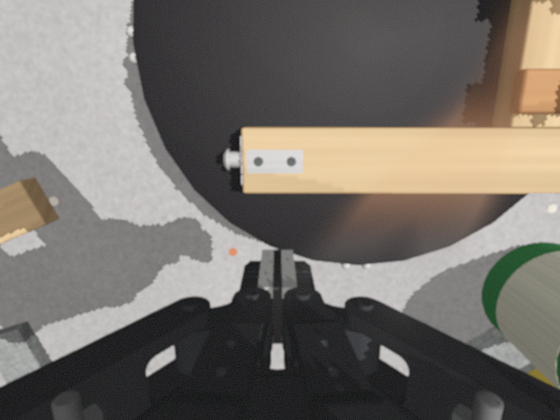

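The wrist view shows the right side bar horizontal, with its free end at about (243,127)-(243,193) px and the pin at (232,160). The fingertips are at (277,255), just outside the bar, and the nearest other thing, a green jar, is at (520,310).

```bash
python3 - <<'E'
from h import *
a=ray("wrist",243,127,.08)[:2];b=ray("wrist",243,193,.08)[:2];e=ray("wrist",540,193,.08)[:2]
print(a,b,np.hypot(*(a-b)),np.degrees(np.arctan2(*(e-b)[::-1])))
th=np.arctan2(*(e-b)[::-1]); R=np.array([[np.cos(th),-np.sin(th)],[np.sin(th),np.cos(th)]])
print("axis",b-R@[-.08,-.09],a-R@[-.08,-.05]); s=ctrl.read_state(); 
for C in ([.576,.003],b-R@[-.08,-.09]): print("tcp in frame",R.T@(s['eef_pos'][:2]-np.array(C)))
print("cam vs jar: jar px0", ray("wrist",520,310,.09))
E
```

```text
[ 0.57193703 -0.08912596] [ 0.60368209 -0.11448377] 0.04062963989196256 52.85321302423311
axis [0.58025262 0.00363083] [0.5803912  0.00483428]
tcp in frame [-0.0554814  -0.11395097]
tcp in frame [-0.05855222 -0.11094218]
cam vs jar: jar px0 [ 0.77469973 -0.015924    0.09      ]
```

{"name": "play_rows", "arguments": {
  "moves": [
    {"translation":[0,0,0.28],"dr":[0,0,0],"fingers":1},
    {"translation":[0,0,0.54],"dr":[0,0,0],"fingers":1},
    {"translation":[0,0,0.54],"dr":[0,0,0],"fingers":1},
    {"translation":[0,0,0.54],"dr":[0,0,0],"fingers":1}
  ]
}}

```text
t: 3.65
eef_pos: [0.6348, -0.1099, 0.2507]
orientation: [[-0.798, 0.602, 0.001], [0.602, 0.798, -0.0], [-0.001, 0.001, -1.0]]
contact_force: [0.1, -0.7, 1.3]
width: 0.0
gripper_force: 0.0
```

{"name": "play_rows", "arguments": {
  "moves": [
    {"translation":[0.098,-0.035,0],"dr":[0,0,0.0083],"fingers":1},
    {"translation":[0.121,-0.068,0],"dr":[0,0,0.0167],"fingers":1},
    {"translation":[0.146,-0.101,0],"dr":[0,0,0.025],"fingers":1},
    {"translation":[0.173,-0.131,0],"dr":[0,0,0.0333],"fingers":1},
    {"translation":[0.201,-0.161,0],"dr":[0,0,0.0417],"fingers":1},
    {"translation":[0.23,-0.189,0],"dr":[0,0,0.05],"fingers":1},
    {"translation":[0.261,-0.215,0],"dr":[0,0,0.0583],"fingers":1},
    {"translation":[0.293,-0.24,0],"dr":[0,0,0.0667],"fingers":1}
  ]
}}

```text
t: 4.45
eef_pos: [0.5789, -0.1133, 0.2538]
orientation: [[-0.481, 0.877, 0.007], [0.877, 0.481, -0.003], [-0.006, 0.005, -1.0]]
contact_force: [-0.6, 0.1, -0.0]
width: 0.0003
gripper_force: 0.0
```

```bash
python3 - <<'E'
from h import *
save("wrist","w2.png")
s=ctrl.read_state(); print(s['eef_pos'],s['contact_force'])
E
```

```text
[ 0.57820402 -0.11323668  0.25346181] [-0.46502369  0.2532738  -0.40846118]
```

View pics/w2.png

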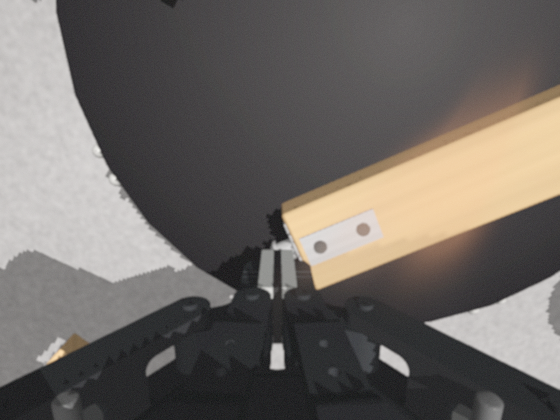

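The fingertips are at (278,255), beside the bar's end corner. The bar is still at its old angle: the tool was 10 mm too high and slid over it. I go back and lower further.

{"name": "play_rows", "arguments": {
  "moves": [
    {"translation":[0,0,-0.13],"dr":[0,0,0],"fingers":1},
    {"translation":[-0.1,0.17,-0.13],"dr":[0,0,-0.022],"fingers":1},
    {"translation":[-0.19,0.34,-0.13],"dr":[0,0,-0.044],"fingers":1},
    {"translation":[-0.2,0.34,-0.13],"dr":[0,0,-0.0667],"fingers":1},
    {"translation":[-0.2,0.34,-0.05],"dr":[0,0,-0.0667],"fingers":1},
    {"translation":[-0.2,0.34,0.05],"dr":[0,0,-0.0667],"fingers":1},
    {"translation":[-0.2,0.34,0.095],"dr":[0,0,-0.0667],"fingers":1},
    {"translation":[-0.2,0.34,0.095],"dr":[0,0,-0.0667],"fingers":1}
  ]
}}

```text
t: 5.3
eef_pos: [0.6363, -0.1149, 0.2339]
orientation: [[-0.796, 0.605, -0.001], [0.605, 0.796, 0.001], [0.001, -0.0, -1.0]]
contact_force: [0.3, -0.3, 0.9]
width: 0.0002
gripper_force: 0.0
```

```bash
python3 - <<'E'
from h import *
s=ctrl.read_state(); save("wrist","w3.png"); print(s['t'],s['eef_pos'],s['orientation'][0],s['contact_force'])
E
```

```text
5.3 [ 0.63628296 -0.11491467  0.23391188] [-0.79612654  0.60512931 -0.00102724] [ 0.34852182 -0.25217816  0.86733449]
```

View pics/w3.png

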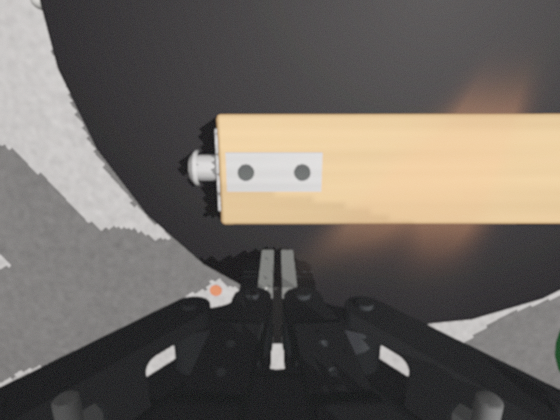

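The bar is undisturbed: its end is at (220,115)-(222,223) px with the pin at (200,167). The fingertips at (278,255) sit just outside it at the correct height, so I push now.

{"name": "play_rows", "arguments": {
  "moves": [
    {"translation":[0.08,0,-0.025],"dr":[0,0,0],"fingers":1},
    {"translation":[0.135,-0.035,-0.025],"dr":[0,0,0.0083],"fingers":1},
    {"translation":[0.158,-0.068,-0.025],"dr":[0,0,0.0167],"fingers":1},
    {"translation":[0.183,-0.101,-0.025],"dr":[0,0,0.025],"fingers":1},
    {"translation":[0.21,-0.131,-0.025],"dr":[0,0,0.0333],"fingers":1},
    {"translation":[0.238,-0.161,-0.025],"dr":[0,0,0.0417],"fingers":1},
    {"translation":[0.267,-0.189,-0.025],"dr":[0,0,0.05],"fingers":1},
    {"translation":[0.298,-0.215,-0.025],"dr":[0,0,0.0583],"fingers":1}
  ]
}}

```text
t: 6.15
eef_pos: [0.5809, -0.1143, 0.2385]
orientation: [[-0.526, 0.851, 0.002], [0.851, 0.526, -0.002], [-0.003, 0.0, -1.0]]
contact_force: [1.6, -3.0, 0.0]
width: -0.0002
gripper_force: 1.6
```

{"name": "play_rows", "arguments": {
  "moves": [
    {"translation":[0.021,-0.035,0],"dr":[0,0,0.0083],"fingers":1},
    {"translation":[0.045,-0.068,0],"dr":[0,0,0.0167],"fingers":1},
    {"translation":[0.069,-0.101,0],"dr":[0,0,0.025],"fingers":1},
    {"translation":[0.096,-0.131,0],"dr":[0,0,0.0333],"fingers":1},
    {"translation":[0.124,-0.161,0],"dr":[0,0,0.0417],"fingers":1}
  ]
}}

```text
t: 6.65
eef_pos: [0.5504, -0.111, 0.2385]
orientation: [[-0.287, 0.958, 0.001], [0.958, 0.287, -0.002], [-0.002, 0.001, -1.0]]
contact_force: [1.1, -2.7, 1.0]
width: -0.0003
gripper_force: 1.2
```

```bash
python3 - <<'E'
from h import *
s=ctrl.read_state(); a=save("wrist","w4.png"); b=save("top","t4.png"); 
b=cv2.resize(b[120:275,215:335],None,fx=2.7,fy=2.7,interpolation=cv2.INTER_CUBIC)
cv2.imwrite("pics/c4.png",np.hstack([cv2.resize(a,(470,352))[:, :],cv2.copyMakeBorder(b,0,max(0,352-b.shape[0]),0,0,0)[:352]])[:,:,::-1])
print(s['t'],s['eef_pos'],s['orientation'][0],s['contact_force'])
E
```

```text
6.65 [ 0.55044075 -0.11104367  0.23847635] [-0.28737381  0.95781777  0.00118891] [ 1.09761621 -2.73101369  1.03540543]
```

View pics/c4.png

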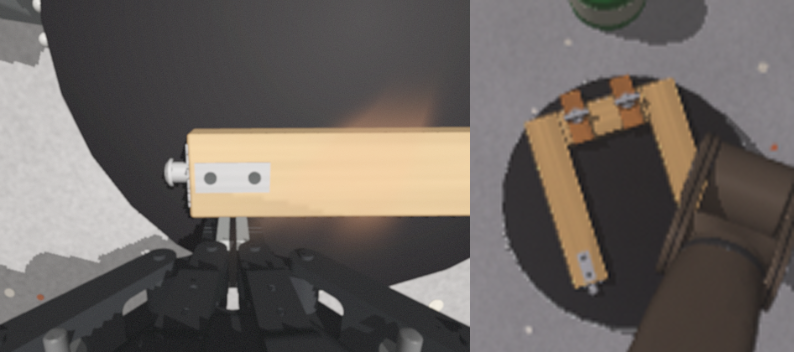

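The deck is turning with the push, and the bar lies flat against the fingers at (233,215) in the left half. The deck's yaw is now about 16.7°, with about 8.4° to go.

{"name": "play_rows", "arguments": {
  "moves": [
    {"translation":[0.009,-0.013,0],"dr":[0,0,0.0032],"fingers":1},
    {"translation":[0.018,-0.026,0],"dr":[0,0,0.0064],"fingers":1},
    {"translation":[0.026,-0.04,0],"dr":[0,0,0.0097],"fingers":1}
  ]
}}

```text
t: 7.05
eef_pos: [0.5446, -0.1091, 0.2385]
orientation: [[-0.23, 0.973, 0.002], [0.973, 0.23, -0.002], [-0.002, 0.002, -1.0]]
contact_force: [3.6, -3.7, -1.2]
width: 0.0003
gripper_force: 2.2
```

{"name": "play_rows", "arguments": {
  "moves": [
    {"translation":[0.009,-0.013,0],"dr":[0,0,0.0032],"fingers":1},
    {"translation":[0.018,-0.026,0],"dr":[0,0,0.0064],"fingers":1}
  ]
}}

```text
t: 7.25
eef_pos: [0.541, -0.1085, 0.2391]
orientation: [[-0.191, 0.982, 0.007], [0.982, 0.191, -0.006], [-0.007, 0.006, -1.0]]
contact_force: [3.6, -6.6, -3.5]
width: -0.0
gripper_force: 3.5
```

{"name": "play_rows", "arguments": {
  "moves": [
    {"translation":[0.009,-0.013,0],"dr":[0,0,0.0032],"fingers":1},
    {"translation":[0.009,-0.013,0],"dr":[0,0,0.0032],"fingers":1}
  ]
}}

```text
t: 7.45
eef_pos: [0.5375, -0.1064, 0.2384]
orientation: [[-0.171, 0.985, -0.001], [0.985, 0.171, 0.0], [0.001, -0.001, -1.0]]
contact_force: [-0.3, 0.3, -0.7]
width: -0.0001
gripper_force: 0.0
```

```bash
cat > yaw.py <<'E'
from h import *
import sys
# yaw of the visible bar's straight edges in the wrist image at z=.08 + in top image
n=sys.argv[1]; im=save(n,sys.argv[2]); K(n)
hsv=cv2.cvtColor(im,cv2.COLOR_RGB2HSV); wood=cv2.inRange(hsv,(8,50,110),(28,255,255))
if n=="top": w=np.zeros_like(wood); w[140:245,215:330]=wood[140:245,215:330]; wood=w
for c in sorted(cv2.findContours(wood,0,1)[0],key=cv2.contourArea)[-2:]:
    P=np.array([ray(n,a,b,.08)[:2]*1000 for a,b in c[:,0]],np.float32); print(cv2.minAreaRect(P))
    segs=cv2.approxPolyDP(P[:,None],4,True)[:,0]
    for a,b in zip(segs,np.roll(segs,-1,0)):
        if np.hypot(*(b-a))>25: print(np.round(a,1),np.round(b,1),round(float(np.degrees(np.arctan2(*(b-a)[::-1]))),2))
s=ctrl.read_state(); print(s['t'],s['eef_pos'],s['orientation'][0],s['contact_force'])
E
python3 yaw.py wrist w5.png
```

```text
((586.6448974609375, -35.27239990234375), (0.3531830310821533, 0.0), 107.2193832397461)
((574.473876953125, -66.96845245361328), (133.93630981445312, 55.007686614990234), 14.14452075958252)
[645.9 -76.4] [630. -37.] 112.04
[607.8 -33.6] [507. -58.] -166.4
[507. -58.] [513.4 -95.9] -80.46
[513.4 -95.9] [585.  -85.7] 8.16
[606.2 -82.4] [645.9 -76.4] 8.62
7.5 [ 0.53744549 -0.10606755  0.23810371] [-0.17105131  0.98526133 -0.0012527 ] [0.52121301 0.87379033 0.19119608]
```

The force dropped to zero near yaw 9.9° and the bar edge now reads about 8.4°, so the catch has clicked in. I back off and hover by the end bar.

{"name": "play_rows", "arguments": {
  "moves": [
    {"translation":[-0.13,0,0],"dr":[0,0,0],"fingers":1},
    {"translation":[-0.2,0,-0.3],"dr":[0,0,0],"fingers":1},
    {"translation":[-0.45,-0.2,-0.6],"dr":[0,0,0],"fingers":0},
    {"translation":[-0.7,-0.4,-0.6],"dr":[0,0,0],"fingers":0},
    {"translation":[-0.95,-0.4,-0.6],"dr":[0,0,0],"fingers":0},
    {"translation":[-1,-0.4,-0.6],"dr":[0,0,0],"fingers":0}
  ]
}}

```text
t: 8.1
eef_pos: [0.5039, -0.2677, 0.3295]
orientation: [[-0.168, 0.986, 0.002], [0.986, 0.168, -0.002], [-0.002, 0.002, -1.0]]
contact_force: [0.6, 0.3, -0.5]
width: 0.0583
gripper_force: 0.0
```

{"name": "play_rows", "arguments": {
  "moves": [
    {"translation":[-0.3,-0.2,0],"dr":[0,0,0.02],"fingers":0},
    {"translation":[-0.6,-0.42,0],"dr":[0,0,0.04],"fingers":0},
    {"translation":[-0.99,-0.42,0],"dr":[0,0,0.06],"fingers":0},
    {"translation":[-0.99,-0.42,0],"dr":[0,0,0.069],"fingers":0},
    {"translation":[-0.99,-0.42,0],"dr":[0,0,0.069],"fingers":0},
    {"translation":[-0.99,-0.42,0],"dr":[0,0,0.069],"fingers":0}
  ]
}}

```text
t: 8.7
eef_pos: [0.468, -0.4204, 0.3272]
orientation: [[0.257, 0.966, -0.001], [0.966, -0.257, 0.003], [0.002, -0.002, -1.0]]
contact_force: [-0.0, -0.0, 0.2]
width: 0.0852
gripper_force: 0.0
```

```bash
python3 yaw.py top t6.png; cat > bar.py <<'E'
from h import *
import sys
z=float(sys.argv[2]); im=save("wrist",sys.argv[1]); K("wrist")
hsv=cv2.cvtColor(im,cv2.COLOR_RGB2HSV); wood=cv2.inRange(hsv,(8,50,110),(28,255,255))
for c in sorted(cv2.findContours(wood,0,1)[0],key=cv2.contourArea)[-2:]:
    P=np.array([ray("wrist",a,b,z)[:2]*1000 for a,b in c[:,0]],np.float32); print(cv2.minAreaRect(P), cv2.boundingRect(c))
s=ctrl.read_state(); print(s['t'],s['eef_pos'],s['orientation'][0],s['width'])
E
python3 bar.py w6.png .02
```

```text
((630.6111450195312, -162.57015991210938), (0.0, 0.0), 0.0)
((603.8739013671875, 8.097709655761719), (217.12216186523438, 179.4258575439453), 8.3103609085083)
[705.2 -65.8] [699.9 -28.4] 98.17
[691.3   5.9] [697. -19.] -77.2
[694.4   5.9] [688.9  37. ] 100.04
[683.5  71.1] [681.3 108.3] 93.4
[681.3 108.3] [484.9  78.5] -171.36
[484.9  78.5] [490.2  44.7] -81.14
[490.2  44.7] [645.8  65.8] 7.73
[645.8  65.8] [651.2  34.8] -79.99
[657.4  31.5] [662.  -36.7] -86.18
[662.  -36.7] [509.1 -57. ] -172.42
[505.7 -69.2] [511.2 -93.9] -77.4
[511.2 -93.9] [705.2 -65.8] 8.25
8.75 [ 0.46817903 -0.41989847  0.32731392] [ 0.25594981  0.9666894  -0.00114085] [ 0.17308865  0.46227964 -0.71577176]
((685.1041870117188, -421.7745056152344), (14.583593368530273, 21.870534896850586), 72.11512756347656) (533, 122, 27, 21)
((487.24017333984375, -360.90985107421875), (166.87127685546875, 39.83860778808594), 75.1575927734375) (255, 0, 56, 225)
8.8 [ 0.46824839 -0.41968878  0.32753167] [ 2.55655303e-01  9.66767548e-01 -9.34626398e-04] 0.0850482957566025
```

View pics/w6.png

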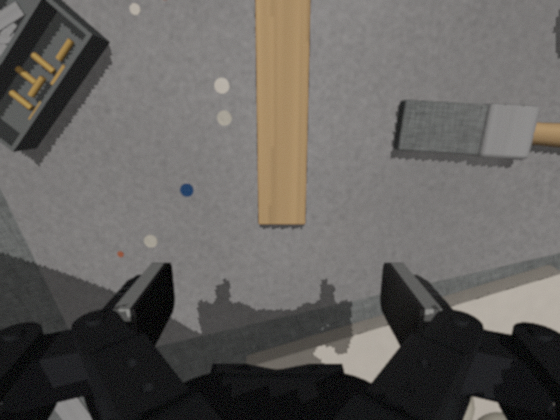

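The wrist view shows the end bar vertical in the picture, with its near end at (260-305,225) px and centred between the fingers at about x=283. The tray (top left) and brush (right) are clear of the fingers. I go down and grip it.

{"name": "play_rows", "arguments": {
  "moves": [
    {"translation":[0.23,0.01,0.2],"dr":[0,0,0],"fingers":0},
    {"translation":[0.457,0.017,0.4],"dr":[0,0,0],"fingers":0},
    {"translation":[0.457,0.017,0.6],"dr":[0,0,0],"fingers":0},
    {"translation":[0.457,0.017,0.8],"dr":[0,0,0],"fingers":0},
    {"translation":[0.457,0.017,0.95],"dr":[0,0,0],"fingers":0},
    {"translation":[0.457,0.017,1],"dr":[0,0,0],"fingers":0},
    {"translation":[0.457,0.017,1],"dr":[0,0,0],"fingers":0}
  ]
}}

```text
t: 9.5
eef_pos: [0.4879, -0.3544, 0.1772]
orientation: [[0.256, 0.967, -0.002], [0.967, -0.256, 0.002], [0.002, -0.002, -1.0]]
contact_force: [-0.0, -0.4, 0.0]
width: 0.0852
gripper_force: 0.0
```

{"name": "play_rows", "arguments": {
  "moves": [
    {"translation":[0,0,0],"dr":[0,0,0],"fingers":0},
    {"translation":[0,0,0.02],"dr":[0,0,0],"fingers":0.4},
    {"translation":[0,0,0.02],"dr":[0,0,0],"fingers":0.7},
    {"translation":[0,0,0.02],"dr":[0,0,0],"fingers":1},
    {"translation":[0,0,0.02],"dr":[0,0,0],"fingers":1},
    {"translation":[0,0,0.02],"dr":[0,0,0],"fingers":1}
  ],
  "grip_force": 60
}}

```text
t: 10.1
eef_pos: [0.4884, -0.3563, 0.1762]
orientation: [[0.258, 0.966, 0.001], [0.966, -0.258, -0.001], [-0.001, 0.002, -1.0]]
contact_force: [0.1, 0.0, 3.4]
width: 0.0385
gripper_force: 62.7
```

{"name": "play_rows", "arguments": {
  "moves": [
    {"translation":[0,0,-0.1],"dr":[0,0,0],"fingers":1},
    {"translation":[0,0,-0.35],"dr":[0,0,0],"fingers":1},
    {"translation":[0,0,-0.65],"dr":[0,0,0],"fingers":1},
    {"translation":[0,0,-0.9],"dr":[0,0,0],"fingers":1},
    {"translation":[0,0,-1],"dr":[0,0,0],"fingers":1},
    {"translation":[0,0,-1],"dr":[0,0,0],"fingers":1}
  ]
}}

```text
t: 10.7
eef_pos: [0.4884, -0.3562, 0.3284]
orientation: [[0.258, 0.966, 0.004], [0.966, -0.258, -0.004], [-0.003, 0.005, -1.0]]
contact_force: [-0.5, -0.3, -1.3]
width: 0.0385
gripper_force: 62.3
```

{"name": "play_rows", "arguments": {
  "moves": [
    {"translation":[0.2,-0.08,0],"dr":[0,0,0],"fingers":1},
    {"translation":[0.45,-0.17,0],"dr":[0,0,0],"fingers":1},
    {"translation":[0.72,-0.27,0],"dr":[0,0,0],"fingers":1},
    {"translation":[1,-0.38,0],"dr":[0,0,0],"fingers":1}
  ]
}}

```text
t: 11.1
eef_pos: [0.4704, -0.1945, 0.3218]
orientation: [[0.259, 0.966, -0.005], [0.966, -0.259, 0.003], [0.002, -0.005, -1.0]]
contact_force: [0.3, 1.3, 0.1]
width: 0.039
gripper_force: 62.3
```

{"name": "play_rows", "arguments": {
  "moves": [
    {"translation":[0.28,-0.1,0],"dr":[0,0,-0.016],"fingers":1},
    {"translation":[0.54,-0.2,0],"dr":[0,0,-0.032],"fingers":1},
    {"translation":[0.8,-0.3,0],"dr":[0,0,-0.048],"fingers":1},
    {"translation":[0.95,-0.4,0],"dr":[0,0,-0.06],"fingers":1},
    {"translation":[1,-0.43,0],"dr":[0,0,-0.0647],"fingers":1},
    {"translation":[1,-0.43,0],"dr":[0,0,-0.0647],"fingers":1}
  ]
}}

```text
t: 11.7
eef_pos: [0.4471, -0.0337, 0.3231]
orientation: [[-0.147, 0.989, -0.004], [0.989, 0.147, 0.001], [0.001, -0.004, -1.0]]
contact_force: [0.4, -0.4, -0.9]
width: 0.0384
gripper_force: 62.3
```

```bash
python3 - <<'E'
from h import *
save("wrist","w7.png"); s=ctrl.read_state(); print(s['t'],s['eef_pos'],s['orientation'],s['width'],s['contact_force'])
E
```

```text
11.75 [ 0.44764811 -0.03461045  0.32374961] [[-1.45046771e-01  9.89421864e-01 -2.41023104e-03]
 [ 9.89424619e-01  1.45047787e-01  2.51226797e-04]
 [ 5.98167965e-04 -2.34830230e-03 -9.99997064e-01]] 0.03874235985176495 [ 0.260579    0.78970582 -0.55236802]
```

View pics/w7.png

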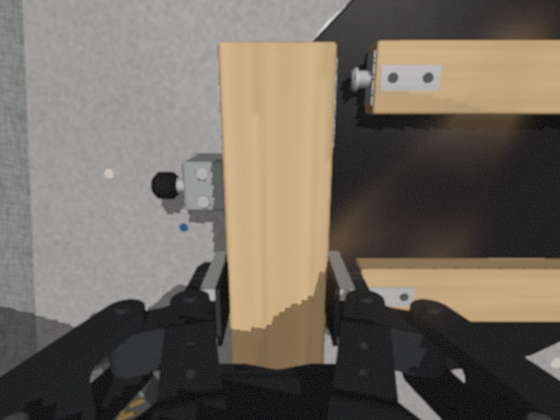

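The wrist view shows the held bar vertical, with its far end at (220-336,43) px. The left side bar's free end is at (378,41)-(371,113), the right side bar's inner corner is near (357,262), and the catch is at (195,182).

```bash
python3 - <<'E'
from h import *
K("wrist"); s=ctrl.read_state(); p=s['eef_pos']; R=np.array(s['orientation']); im=cv2.imread("pics/w7.png")
zb=p[2]-.1562
e1,e2=ray("wrist",220,43,zb),ray("wrist",336,43,zb)
t=lambda q:(R.T@(q-p))*1000
print("bar end in tool",t(e1),t(e2))
lo,li=ray("wrist",378,41,.08),ray("wrist",371,113,.08)
print("left end corners",lo,li,np.hypot(*(lo-li)[:2]),"expected for C=(.5775,.004) yaw 8.4:")
th=np.radians(8.4); U=np.array([[np.cos(th),-np.sin(th)],[np.sin(th),np.cos(th)]]); C=np.array([.5775,.004])
for q in ((-.08,.09),(-.08,.05),(-.08,-.05)): 
    w=C+U@q; print(q,w,"px",proj("wrist",[*w,.08]))
print("tool in frame",U.T@(p[:2]-C),"axis est", lo[:2]-U@[-.08,.09],li[:2]-U@[-.08,.05])
a,b=ray("wrist",540,41,.08),ray("wrist",540,113,.08); print("yaw",[np.degrees(np.arctan2(*(x-y)[:2][::-1])) for x,y in ((a,lo),(b,li))],"tool y yaw",np.degrees(np.arctan2(R[1,1],R[0,1])))
E
```

```text
bar end in tool [ 90.17584364 -18.57619773 156.29802175] [ 90.15013589  19.72250335 156.20806918]
left end corners [0.48791151 0.07898373 0.08      ] [0.49244919 0.04031684 0.08      ] 0.03893223569647961 expected for C=(.5775,.004) yaw 8.4:
(-0.08, 0.09) [0.48521074 0.08134787] px (np.float64(374.2039025956889), np.float64(35.660684090834366))
(-0.08, 0.05) [0.49105406 0.04177697] px (np.float64(369.2164878501731), np.float64(110.10189921244029))
(-0.08, -0.05) [ 0.50566236 -0.05715026] px (np.float64(358.76526196720243), np.float64(266.0949324644322))
tool in frame [-0.13409921 -0.01922709] axis est [0.58020077 0.00163587] [0.57889513 0.00253987]
yaw [np.float64(8.300989820586853), np.float64(8.32143972891021)] tool y yaw 8.340069602655694
```

{"name": "play_rows", "arguments": {
  "moves": [
    {"translation":[0.115,0.07,0],"dr":[0,0,0],"fingers":1},
    {"translation":[0.115,0.07,0.2],"dr":[0,0,0],"fingers":1},
    {"translation":[0.115,0.07,0.4],"dr":[0,0,0],"fingers":1},
    {"translation":[0.115,0.07,0.52],"dr":[0,0,0],"fingers":1},
    {"translation":[0.115,0.07,0.56],"dr":[0,0,0],"fingers":1},
    {"translation":[0.115,0.07,0.56],"dr":[0,0,0],"fingers":1},
    {"translation":[0.115,0.07,0.56],"dr":[0,0,0],"fingers":1}
  ]
}}

```text
t: 12.45
eef_pos: [0.4566, -0.0168, 0.2421]
orientation: [[-0.144, 0.99, 0.001], [0.99, 0.144, -0.001], [-0.001, 0.001, -1.0]]
contact_force: [-0.4, -0.7, -0.7]
width: 0.0385
gripper_force: 62.3
```

```bash
python3 - <<'E'
from h import *
save("wrist","w8.png"); s=ctrl.read_state(); print(s['t'],s['eef_pos'],s['orientation'],s['width'],s['contact_force'])
E
```

```text
12.5 [ 0.45666311 -0.01669761  0.24241756] [[-1.44223573e-01  9.89542418e-01  2.31600146e-03]
 [ 9.89544615e-01  1.44225486e-01 -6.80695879e-04]
 [-1.00760388e-03  2.19361438e-03 -9.99997086e-01]] 0.03852939021662809 [ 0.09075004 -0.22733122 -1.10138777]
```

View pics/w8.png

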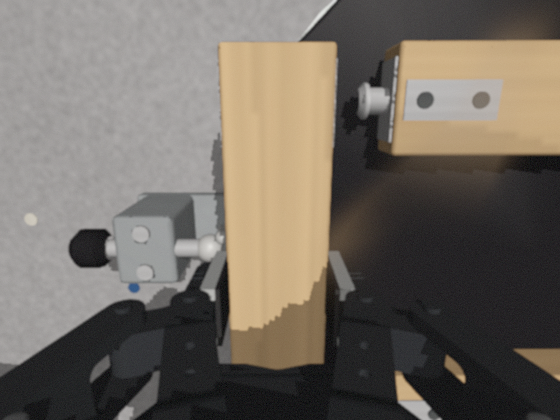

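The bar's far end at row 43 px and the left side bar's outer side at row 41 (corners (400,41) and (392,155)) are almost level. The pin is at (370,100). I quantify the offset.

```bash
python3 - <<'E'
from h import *
K("wrist"); s=ctrl.read_state(); p=s['eef_pos']; R=np.array(s['orientation']); t=lambda q:np.round((R.T@(q-p))*1000,1)
zb=p[2]-.1562
print("bar end",t(ray("wrist",220,43,zb)),t(ray("wrist",336,43,zb)))
lo,li,a,b=[ray("wrist",*q,.08) for q in ((400,41),(392,155),(550,41),(550,155))]
print("left corners",t(lo),t(li),t(a),t(b))
E
```

```text
bar end [ 90.1 -18.6 156.1] [ 90.2  19.7 156.2]
left corners [ 91.9  42.8 162.4] [ 52.6  43.5 162.5] [ 91.9  94.8 162.5] [ 52.6 103.1 162.6]
```

{"name": "play_rows", "arguments": {
  "moves": [
    {"translation":[0.013,0,0.02],"dr":[0,0,0],"fingers":1},
    {"translation":[0.013,0,0.036],"dr":[0,0,0],"fingers":1},
    {"translation":[0.013,0,0.036],"dr":[0,0,0],"fingers":1},
    {"translation":[0.013,0,0.036],"dr":[0,0,0],"fingers":1}
  ],
  "grip_force": 80
}}

```text
t: 12.9
eef_pos: [0.4559, -0.0141, 0.2363]
orientation: [[-0.145, 0.989, 0.001], [0.989, 0.145, -0.0], [-0.0, 0.001, -1.0]]
contact_force: [1.3, 0.4, 0.3]
width: 0.0377
gripper_force: 86.1
```

{"name": "play_rows", "arguments": {
  "moves": [
    {"translation":[0,0.03,0],"dr":[0,0,0],"fingers":1},
    {"translation":[0,0.06,0],"dr":[0,0,0],"fingers":1},
    {"translation":[0,0.08,0],"dr":[0,0,0],"fingers":1},
    {"translation":[0,0.08,0],"dr":[0,0,0],"fingers":1}
  ]
}}

```text
t: 13.3
eef_pos: [0.4678, -0.0125, 0.2363]
orientation: [[-0.146, 0.989, -0.002], [0.989, 0.146, -0.0], [-0.0, -0.002, -1.0]]
contact_force: [-3.9, -0.7, 6.6]
width: 0.0383
gripper_force: 87.0
```

{"name": "play_rows", "arguments": {
  "moves": [
    {"translation":[0,0.02,0],"dr":[0,0,0],"fingers":1},
    {"translation":[0,0.04,0],"dr":[0,0,0],"fingers":1},
    {"translation":[0,0.06,0],"dr":[0,0,0],"fingers":1},
    {"translation":[0,0.06,0],"dr":[0,0,0],"fingers":1}
  ]
}}

```text
t: 13.7
eef_pos: [0.4754, -0.0114, 0.2364]
orientation: [[-0.147, 0.989, -0.011], [0.989, 0.147, -0.001], [0.001, -0.011, -1.0]]
contact_force: [-13.3, -3.0, 15.6]
width: 0.0376
gripper_force: 88.2
```

{"name": "play_rows", "arguments": {
  "moves": [
    {"translation":[0,0.01,0],"dr":[0,0,0],"fingers":1},
    {"translation":[0,0.015,0],"dr":[0,0,0],"fingers":1},
    {"translation":[0,0.015,0],"dr":[0,0,0],"fingers":1}
  ]
}}

```text
t: 14.0
eef_pos: [0.4771, -0.0111, 0.2364]
orientation: [[-0.147, 0.989, -0.013], [0.989, 0.147, -0.001], [0.001, -0.013, -1.0]]
contact_force: [-16.8, -2.7, 18.2]
width: 0.0383
gripper_force: 88.4
```

{"name": "play_rows", "arguments": {
  "moves": [
    {"translation":[0,0.005,-0.007],"dr":[-0.001,0,0],"fingers":1},
    {"translation":[0,0.005,-0.007],"dr":[-0.002,0,0],"fingers":1},
    {"translation":[0,0.005,-0.007],"dr":[-0.002,0,0],"fingers":1}
  ]
}}

```text
t: 14.3
eef_pos: [0.4773, -0.011, 0.2363]
orientation: [[-0.147, 0.989, -0.002], [0.989, 0.147, 0.001], [0.001, -0.002, -1.0]]
contact_force: [-16.2, -5.3, 13.6]
width: 0.0382
gripper_force: 87.8
```

```bash
cat > gap.py <<'E'
from h import *
import sys
im=save("wrist",sys.argv[1]); K("wrist"); s=ctrl.read_state(); p=s['eef_pos']; R=np.array(s['orientation'])
g=im.astype(int)
print("f",s['contact_force'],p,R[:,2],"torque",s['ft_torque'])
for r in (60,75,125,140):
    print(r,"".join(f"{v:4d}" for v in g[r,324:400:2,0]))
print("col280",g[30:60:2,280,0],"col380",g[30:60:2,420,0])
E
python3 gap.py w9.png
```

```text
f [-16.33243369  -4.75957282  14.17852248] [ 0.47725597 -0.01100079  0.23626776] [-1.83324946e-03  6.81391916e-04 -9.99998087e-01] torque [-0.82151219  2.43062495 -0.09425367]
60  198 198 197 197 195 185 148  83  80  80 116 168 195 204 205 205 204 204 205 205 204 206 204 205 204 205 205 206 204 204 205 205 205 205 204 204 205 203
75  201 201 198 197 189 172 136  69 128 126 143 182 202 205 204 204 205 205 206 204 206 205 204 206 205 205 204 205 205 204 205 206 205 203 206 206 204 203
125  204 200 195 188 164 121  81 160 155 141 174 188 186 171 180 178 179 179 179 178 179 178 179 179 178 178 177 177 178 181 179 179 180 180 179 177 180 179
140  204 200 193 185 172 102 104 172 133 159 184 191 192 190 190 191 191 190 190 191 190 188 190 190 189 190 188 190 189 189 188 189 190 189 188 189 188 188
col280 [ 59  60  59  60  58  67 174 203 203 203 203 203 203 203 202] col380 [ 72  75  71  68  70  70  67  71 118 194 200 203 202 204 202]
```

{"name": "play_rows", "arguments": {
  "moves": [
    {"translation":[-0.006,0.007,-0.003],"dr":[0,0,0],"fingers":1},
    {"translation":[-0.006,0.014,-0.003],"dr":[-0.001,0,0],"fingers":1},
    {"translation":[-0.006,0.014,-0.003],"dr":[-0.001,0,0],"fingers":1}
  ]
}}

```text
t: 14.65
eef_pos: [0.4789, -0.0112, 0.2363]
orientation: [[-0.148, 0.989, 0.001], [0.989, 0.148, 0.003], [0.003, 0.001, -1.0]]
contact_force: [-17.3, -2.5, 14.7]
width: 0.0381
gripper_force: 87.9
```

```bash
python3 gap.py w10.png
```

```text
f [-17.44484644  -3.5411357   14.31907267] [ 0.47887666 -0.01119171  0.23627124] [ 7.47714035e-04  2.86366293e-03 -9.99995620e-01] torque [-0.5934603   2.95907363 -0.06126483]
60  199 198 199 198 194 185 149 127 175 200 206 206 207 207 207 206 206 206 205 207 206 207 207 206 207 206 205 205 205 204 206 205 207 206 204 206 207 205
75  202 201 199 197 191 160 114 147 186 204 205 207 206 206 206 206 205 208 206 207 206 207 206 206 207 205 207 207 205 208 207 207 205 207 208 207 206 204
125  207 202 196 190 170 150 141 173 190 188 177 180 179 182 179 181 181 181 181 179 178 180 182 180 180 180 182 181 181 180 181 180 180 178 179 180 180 180
140  206 200 195 185 173 140 160 185 192 193 191 191 191 192 192 191 192 192 190 192 190 193 190 192 189 191 192 189 191 191 189 189 189 188 189 190 189 188
col280 [ 63  63  62  61  57  68 176 204 203 204 206 205 206 204 204] col380 [ 70  72  71  74  73  71  72  71 124 196 202 203 203 205 203]
```

{"name": "play_rows", "arguments": {
  "moves": [
    {"translation":[-0.004,0.007,0],"dr":[0,0,0],"fingers":1},
    {"translation":[-0.004,0.01,0],"dr":[0,0,0],"fingers":1},
    {"translation":[-0.004,0.01,0],"dr":[0,0,0],"fingers":1}
  ]
}}

```text
t: 15.0
eef_pos: [0.4799, -0.0114, 0.2362]
orientation: [[-0.147, 0.989, -0.003], [0.989, 0.147, 0.004], [0.004, -0.002, -1.0]]
contact_force: [-21.9, -2.2, 17.3]
width: 0.0381
gripper_force: 88.4
```

```bash
python3 gap.py w11.png
```

```text
f [-21.14133752  -2.88471635  17.67594684] [ 0.47986851 -0.01142034  0.23623518] [-0.00246277  0.00360156 -0.99999048] torque [-0.55190873  3.33230278 -0.13534502]
60  200 199 198 198 196 180 136 175 200 207 206 205 207 207 206 206 207 207 207 206 207 208 207 206 206 207 207 207 206 205 206 206 206 206 207 204 207 205
75  201 201 200 197 192 157 147 186 205 206 207 207 206 206 206 206 206 206 206 207 207 206 207 206 207 206 207 206 206 207 207 207 207 205 205 207 207 206
125  206 201 197 191 152 137 172 190 188 171 176 182 182 180 179 181 180 181 181 180 180 181 181 181 181 180 181 183 181 182 181 181 181 180 181 180 181 180
140  204 200 196 184 147 154 183 193 192 193 192 193 192 193 192 190 191 190 192 192 192 191 192 191 190 192 192 192 190 190 190 191 189 190 190 190 189 188
col280 [ 62  65  62  62  61  68 175 205 205 204 204 206 206 205 204] col380 [ 72  76  69  72  74  76  75  69 128 197 204 206 205 205 204]
```

{"name": "play_rows", "arguments": {
  "moves": [
    {"translation":[0,0.006,-0.003],"dr":[-0.0005,0,0],"fingers":1},
    {"translation":[0,0.01,-0.003],"dr":[-0.0005,0,0],"fingers":1},
    {"translation":[0,0.01,-0.003],"dr":[-0.0005,0,0],"fingers":1}
  ]
}}

```text
t: 15.35
eef_pos: [0.4803, -0.0114, 0.2362]
orientation: [[-0.148, 0.989, -0.005], [0.989, 0.148, 0.004], [0.004, -0.004, -1.0]]
contact_force: [-27.6, -5.1, 21.3]
width: 0.0382
gripper_force: 88.7
```

```bash
python3 gap.py w12.png
```

```text
f [-27.04877535  -4.61041993  21.21204608] [ 0.48034425 -0.01138773  0.23623372] [-0.0047539   0.00364454 -0.99998206] torque [-0.8176199   4.08922731 -0.26961535]
60  201 197 198 198 195 178 144 176 202 207 206 207 206 206 205 206 207 206 206 205 206 207 207 205 206 208 206 205 206 207 205 206 205 205 206 205 205 205
75  203 200 201 199 192 158 153 189 206 205 208 206 207 205 206 206 207 204 206 207 205 206 206 206 207 206 206 206 206 206 206 207 207 206 206 207 206 207
125  205 201 195 190 157 138 176 189 186 174 181 181 182 182 181 182 183 179 182 181 179 178 181 181 179 180 180 180 181 181 181 182 180 181 180 182 181 180
140  204 202 195 183 140 157 185 193 193 192 192 191 193 192 191 190 190 191 192 192 191 191 192 190 191 190 190 191 191 191 190 190 191 190 189 190 190 191
col280 [ 62  61  64  60  55  65 175 204 205 205 204 205 205 204 205] col380 [ 73  72  68  73  72  72  71  72 131 200 202 204 203 205 204]
```

```bash
python3 - <<'E'
from h import *
a=cv2.imread("pics/w12.png"); b=cv2.cvtColor(save("scene","s12.png"),cv2.COLOR_RGB2BGR)
u,v=map(int,proj("scene",[.49,-.02,.08])); print(u,v)
A=cv2.resize(a[20:180,280:430],(400,427),interpolation=cv2.INTER_CUBIC); B=cv2.resize(b[max(0,v-50):v+50,u-47:u+47],(400,427),interpolation=cv2.INTER_CUBIC)
cv2.imwrite("pics/c12.png",np.hstack([A,B]))
E
```

```text
270 206
```

View pics/c12.png

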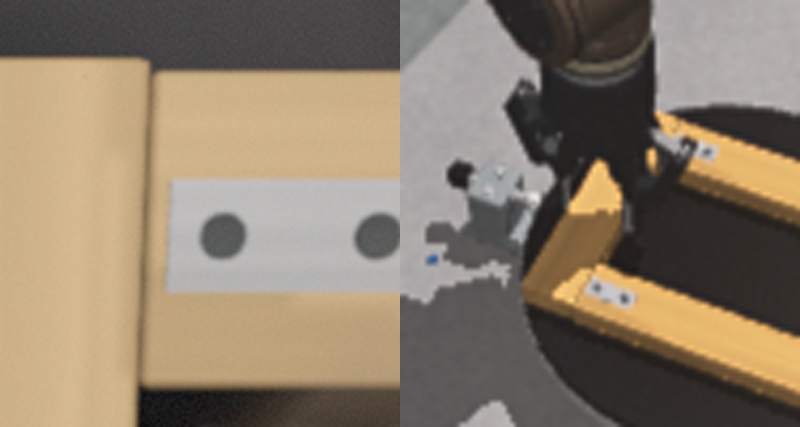

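Left crop: the seam at the left side bar is a thin closed line at about x=147, and the bar overhangs only about 1.7 mm. Right crop: the joint at the right side bar also looks shut, near (555,295). I add a slight last press with a small clockwise correction, then check it holds steady.

{"name": "play_rows", "arguments": {
  "moves": [
    {"translation":[0,0.004,-0.004],"dr":[0,0,0.0004],"fingers":1},
    {"translation":[0,0.006,-0.004],"dr":[0,0,0.0006],"fingers":1},
    {"translation":[0,0.006,-0.004],"dr":[0,0,0.0006],"fingers":1},
    {"translation":[0,0.006,-0.004],"dr":[0,0,0.0006],"fingers":1},
    {"translation":[0,0.006,-0.004],"dr":[0,0,0.0006],"fingers":1},
    {"translation":[0,0.006,-0.004],"dr":[0,0,0.0006],"fingers":1}
  ]
}}

```text
t: 16.05
eef_pos: [0.4807, -0.0112, 0.2363]
orientation: [[-0.145, 0.989, -0.007], [0.989, 0.145, 0.003], [0.004, -0.006, -1.0]]
contact_force: [-27.7, -4.8, 20.1]
width: 0.038
gripper_force: 88.6
```

```bash
python3 gap.py w13.png
```

```text
f [-28.82566039  -4.75503895  20.44559641] [ 0.48067299 -0.01122923  0.236265  ] [-0.00683832  0.00345669 -0.99997064] torque [-0.91094869  4.15699555 -0.04917095]
60  198 201 198 199 193 164 148 185 204 206 206 207 208 206 205 207 207 206 207 207 207 206 207 206 207 207 207 206 207 205 204 206 206 205 206 206 207 207
75  201 201 198 197 190 156 161 194 207 207 206 207 207 207 206 206 206 208 207 207 206 207 206 206 207 206 207 205 207 206 207 206 207 207 206 206 205 206
125  205 201 196 188 151 148 179 191 187 173 183 180 181 180 181 182 181 182 181 181 180 180 180 181 181 181 183 180 182 181 181 180 180 181 182 180 180 181
140  204 199 193 180 133 164 187 192 194 194 193 190 192 192 190 191 191 193 192 193 191 191 191 190 190 192 191 191 192 192 189 191 190 189 190 189 190 189
col280 [ 62  65  61  59  63  61 175 204 204 205 205 205 204 204 205] col380 [ 73  73  73  71  76  72  71  68 139 199 203 204 204 203 204]
```

{"name": "play_rows", "arguments": {
  "moves": [
    {"translation":[0,0.005,-0.004],"dr":[0,0,0],"fingers":1},
    {"translation":[0,0.01,-0.004],"dr":[0,0,0.0002],"fingers":1},
    {"translation":[0,0.01,-0.004],"dr":[0,0,0.0002],"fingers":1},
    {"translation":[0,0.01,-0.004],"dr":[0,0,0.0002],"fingers":1},
    {"translation":[0,0.01,-0.004],"dr":[0,0,0.0002],"fingers":1}
  ]
}}

```text
t: 16.6
eef_pos: [0.4813, -0.0111, 0.2363]
orientation: [[-0.144, 0.989, -0.011], [0.99, 0.144, 0.003], [0.005, -0.01, -1.0]]
contact_force: [-32.7, -5.6, 21.3]
width: 0.0379
gripper_force: 88.6
```

```bash
python3 gap.py w14.png
```

```text
f [-32.28493587  -6.62410484  21.66833031] [ 0.48134265 -0.0110632   0.23630005] [-0.01098321  0.00320708 -0.99993454] torque [-1.12151172  4.61076369 -0.0311011 ]
60  198 199 198 198 194 162 152 187 204 206 208 206 206 206 207 208 207 207 207 208 206 206 206 206 206 208 206 205 206 207 208 206 205 206 206 207 206 205
75  201 199 200 197 188 156 161 194 207 205 206 207 207 208 206 207 206 206 205 206 207 205 207 205 207 206 208 206 205 207 207 207 206 206 208 206 205 206
125  205 199 196 187 152 150 179 190 187 173 181 180 180 182 181 179 181 180 182 180 181 182 181 182 181 181 182 180 180 182 181 181 182 180 182 184 180 182
140  204 199 195 177 132 164 186 193 193 193 192 194 193 190 192 190 192 191 192 192 191 192 190 190 190 192 192 191 190 189 189 191 190 190 189 190 189 189
col280 [ 59  60  60  61  59  67 173 204 204 204 204 203 204 204 205] col380 [ 69  74  73  70  70  71  71  71 137 198 204 204 204 205 205]
```

The seam no longer moves while the force rises, and the twisting moment is near zero, so the bar is on its hard stop at both side bars. I'm handing the job in.

```bash
python3 -c "
from rig import ctrl
print(ctrl.job_done())"
```

```text
the job is handed in; nothing more can be done
None
```

I handed the job in with the stand clicked in and the end bar still held pressed at about 33 N. Both joints look shut and the ends are about 1.7 mm off level, but the judge returned no result.

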